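Turn the repair flag to green

ROBOT

A 6-joint arm with a two-finger parallel gripper is mounted at the origin on the work surface. World frame = base frame: x ahead of the robot, y to its left, z up, the work surface at z = 0. Lengths are in mm, angles in rad, forces in N, time in s.
With the tool pointing down it reaches from about 300 to 875 mm from the base axis. Payload 4.2 kg.
Tool frame: the origin (TCP) lies between the finger pads; the fingertips stand 22 mm ahead of it and the grasp point (between the pads) lies 3 mm ahead of it (manip.tip_reach is the z of the fingertips in the tool frame, in mm); z points along the fingers, y is the line along which they close (so a half turn about z gives the same grasp; the last joint's range is limited). The gripper opens to 85 mm and grips with 20 to 120 N. Pads are 22 mm wide; open, the fingers measure 114 mm over their backs; the gripper's body (76 mm by 85 mm) begins 54 mm behind the grasp point. The pads swing forward as they close: fully open they stand 13 mm farther back than shut.
Start: joints at [-1.231, 0.32, 1.565, -0, 1.257, -0.02], TCP at [202.453, -538.193, 253.338] pointing down, gripper open.
Joint ranges: [-3.11, 3.11], [-0.84, 2.01], [0.21, 2.61], [-1.34, 4.49], [0.05, 2.63], [-2.56, 2.56]. Speed limits (rad/s): [2.57, 2.57, 3.14, 3.14, 3.14, 3.14].

INTERFACE

Orientations are given as a unit quaternion [x, y, z, w].
In Python, from rig import manip, eyes gives the robot as it stands.
- The arm moves only by the shell command python3 -m crank 'ROWS' [FORCE]. ROWS is JSON, a list of rows, each a list of 7 numbers: the shift along the tool's x, y, z in m, then the turn, a rotation vector about the tool's x, y, z in rad, then the opening, from 0 (shut) to 1 (fully open). A call has 1 to 5 rows; each row is the pose to reach, as a shift and turn from the pose commanded when the call began, along the tool's axes at that moment; what a row does not reach only later rows make up. A row lasts 1/10 s, in which the tool goes at most 50 mm and 8.59 degrees, less where a joint would pass 70% of its speed; a pose out of reach is approached as far as the arm can. A call with a gripper value outside its range is refused whole. The fingers move at their own pace and stop on an object; FORCE is the grip in N (left out, the last holds). Time passes only in rows, so rows that repeat a pose let the fingers close. It gives the time, the measured TCP pose, the force, the opening and the grip force at its end, in the units of the state.
- manip.read_state(): the state, without advancing time (a new reading comes with each control period).
- eyes.read_camera(name): name is "scene" or "top" or "wrist"; returns the picture (420x560x3 uint8, blue, green, red); there is no depth.
- eyes.camera_model(name): a dict with "K" (3x3 intrinsics, pixels), "R" (3x3) and "t" (3): a world point X has camera coordinates R X + t. Camera axes: x right, y down, z forward; pixel columns grow to the right and rows downward; lengths in mm; the calibration is good to about 2 mm. A picture is of the moment at which its call begins: read the wrist's pose just before it. camera_model takes no time and is no camera call; for the wrist camera it gives the pose at the moment of the call.
- manip.job_done(): hands the job in; it is judged then, once.
The state is a dict: "t": time; "joint_pos": joint angles; "qvel": joint speeds; "joint_efforts": joint torques, N m; "eef_pos": TCP position; "tool_rot": TCP orientation; "force": force on the tool from outside, world axes, zero at the start; "torque": the same for the moment, N m; "width": finger opening in mm; "grip_force": force on a finger pad.
Only numpy, scipy, OpenCV 4.12 (cv2) and the standard library are available. Lean on these libraries where they do the work, as an engineer would, in place of code of your own. Each camera call takes 0.05 s, during which the arm holds its last target. There are 200 camera calls.

TASK

The power supply (the dark grey case) is repaired: turn the flip flag standing in front of it over its hinge, from red to green, so that the paddle lies fully down on the other side with its green face up. Only push or press it lightly with the fingertips, for example tail down first and then over: do not grip, lift, tip or shove the flag and its stand. Leave the radio's flag showing red and everything else where it is.

Things in the scene. Friction and masses are not known exactly. Their poses are not given: they have to be found in the camera images.
- psu_stand: Flip-flag stand of the power supply, standing in front of it (on the robot's side). Loose, 0.8 kg. Grey base 100 (x) x 220 (y) x 8 mm, origin under its centre. Hinge axis = its x axis, 60 mm above the bench, between cheeks at x = +-42 mm (70 mm high). Rest posts (radius 7, 57 mm high) at y = +-70 mm. Paddle starts on the +y side.
- psu_flag (a joint): Paddle of the power supply's flag. Hinge angle, rad: 0 = paddle level on the stand's +y side, RED face up; pi/2 = upright; pi = level on the -y side, GREEN face up (hard stops at 0 and pi); starts at 0 to 0.3. Friction hinge (0.05 N m): stays where it is left, so push it all the way. Paddle 60 mm wide, 5 thick, from 5 to 100 mm off the hinge axis.
- psu_pivot (a point): Middle of the hinge axis of the power supply's flag, 60 mm above the bench; axes as the stand's.
- psu_tip (a point): Middle of the free edge of that paddle, 100 mm from the pivot; y points outward along the paddle, z out of the red face.
- psu_tail (a point): Point on that paddle's black tail, 30 mm from the hinge axis, mid-thickness. The tail is opposite the paddle, 34 mm wide, 5 thick, and ends 42 mm from the axis; pressed down (about 3 N) it lifts the paddle like a see-saw. It can swing right under the axis.
- psu: The repaired power supply: dark grey steel case, 200 (x) x 220 (y) x 88 mm, round fan grille and a red and a black terminal on its front; fixed; origin at the foot of the middle of its front.
- radio: The other job: blue radio, 200 x 220 x 95 mm, silver front with amber display and a black tuning knob; fixed; origin at the foot of the middle of its front.
- radio_stand: Flip-flag stand of the radio, same make, in front of the radio. To be left alone.
- radio_flag (a joint): Paddle of the radio's flag, red up at the start, same meaning and start (0 to 0.3). To be left alone.
- radio_tip (a point): Middle of the free edge of the radio's paddle.
- driver_red: Bystander: red-handled screwdriver, 200 mm long, lying; origin at its underside.
- driver_yellow: Bystander: yellow-handled screwdriver, 160 mm long, lying; origin at its underside.
- mug: Bystander: red cup, 76 mm across, 95 mm tall; origin at its underside.
- spool: Bystander: aluminium solder spool, 56 mm across, 40 mm tall, upright; origin at its underside.
- tray: Bystander: white screw tray, 70 x 100 x 18 mm; origin at its underside.
- meter: Bystander: yellow multimeter lying on its back, 170 x 85 x 36 mm; origin at its underside.
There are look-alikes about, which are no part of the job. Leave any purple look-alike of the psu_stand alone.

How it is judged (in metres and radians):
At the end, for the whole second after the job is handed in: The power supply's paddle lies on the other side, green up, within 0.12 rad (7 degrees) of its stop and at rest; its stand is flat on the bench; the radio's paddle still shows red (below 0.5 rad) (value of joint psu_flag above 3.02 rad and velocity of joint psu_flag between -0.05 and 0.05 rad/s and angle between psu_stand's own z axis and vertical below 0.03 rad and height (world z) of psu_stand below 0.004 m and linear speed of psu_stand below 0.02 m/s and value of joint radio_flag below 0.5 rad); the robot touches nothing.
It fails at once if the power supply's flag stand is lifted, tipped or shoved more than 40 mm (height (world z) of psu_stand above 0.01 m or angle between psu_stand's own z axis and vertical above 0.12 rad or distance of psu_stand from where it was at the start of the episode above 0.04 m).
It fails at once if the paddle is gripped or pressed hard (over 30 N) (contact force between the fingers and psu_stand above 30 N).
It fails at once if the radio's flag or its stand is disturbed (paddle edge or stand moved more than 15 mm) (distance of any of radio_stand, radio_tip from where it was at the start of the episode above 0.015 m).
It fails at once if a bystander is moved more than 15 mm (distance of any of driver_red, driver_yellow, mug, spool, tray, meter from where it was at the start of the episode above 0.015 m).
It also fails if it takes over 51 s, if anything falls off the work surface, if the arm or the gripper's body presses on something with over 40 N, if the wrist force passes 120 N, or if a joint passes its speed limit or range.

## Working session

There is one attempt and no reset: what is moved stays moved. The work goes in short steps, Python scripts to look and compute and a shell command to move; the robot and the scene stay as the last step left them, time stands still between calls to the robot, and variables do not carry over. Pictures are saved under pics/ and viewed, at most 10 in all, crops included, and the job is handed in when it is done.

```bash
mkdir -p pics; ls; python3 - <<'E'
from rig import manip, eyes
import cv2
for n in("top","scene"):
    cv2.imwrite(f"pics/{n}0.png",eyes.read_camera(n))
    m=eyes.camera_model(n);print(n,m)
print(manip.read_state(),manip.tip_reach)
E
```

```text
pics
top {'K': array([[423.13226215,   0.        , 278.92137222],
       [  0.        , 423.13226215, 208.60555942],
       [  0.        ,   0.        ,   1.        ]]), 'R': array([[-0.01938325, -0.999801  , -0.00471767],
       [-0.99154337,  0.01982833, -0.12825202],
       [ 0.12832004,  0.00219184, -0.99173039]]), 't': array([  15.01331603,  550.52975003, 1153.41965744])}
scene {'K': array([[390.05562374,   0.        , 279.67576952],
       [  0.        , 390.05562374, 212.90570673],
       [  0.        ,   0.        ,   1.        ]]), 'R': array([[ 0.33379796,  0.94264348,  0.00148036],
       [ 0.60831224, -0.21420826, -0.76424541],
       [-0.72009384,  0.25600408, -0.64492385]]), 't': array([-170.21225894, -276.90976718, 1557.9919094 ])}
{'t': 0.1, 'joint_pos': array([-1.23099649e+00,  3.20222908e-01,  1.56556179e+00,  2.21936136e-05,
        1.25740703e+00, -1.99993413e-02]), 'qvel': array([-0.0002121 , -0.00078284, -0.00334715, -0.00051584, -0.0008795 ,
        0.00048962]), 'joint_efforts': array([-2.21857013e-04, -4.16410518e+01, -2.34703910e+01,  1.18137555e-05,
        4.81933370e-03,  1.57137254e-05]), 'eef_pos': array([ 202.32439657, -537.80493717,  252.56737098]), 'tool_rot': array([ 9.83861963e-01,  1.78927353e-01, -1.16882984e-04, -7.91017034e-04]), 'force': array([ 0.32346265, -0.26403744,  0.03214487]), 'torque': array([ 0.00130369, -0.08425634,  0.00954904]), 'grip_force': 0.0, 'width': 85.23018323138565} 22.0
```

View pics/top0.png

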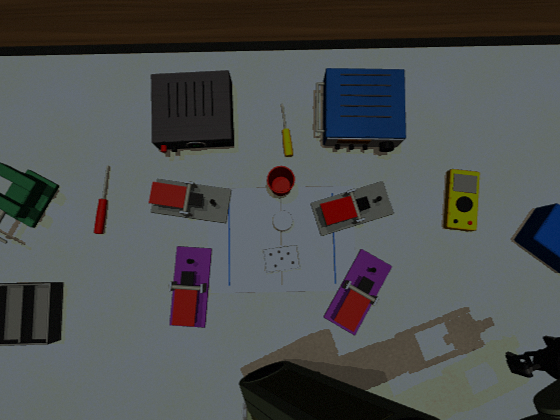

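View pics/scene0.png

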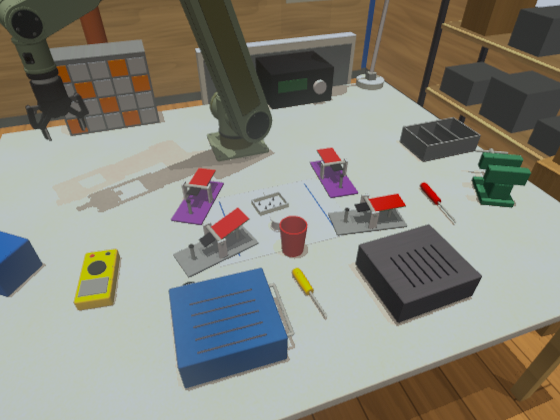

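The top picture shows the PSU at about (192,110) and its grey stand at (190,200). The red paddle is on the left (world +y), with the black tail at (197,202) and a post at (213,203). The radio's stand is at (352,207), and the purple ones are look-alikes. I'll zoom in on the PSU stand next.

```bash
cat > h.py <<'E'
import numpy as np,cv2
from rig import manip,eyes
def ray(m,uv,z):
    R,t,K=np.array(m["R"]),np.array(m["t"]),np.array(m["K"])
    c=-R.T@t; d=R.T@np.linalg.solve(K,[uv[0],uv[1],1.]); return c+d*(z-c[2])/d[2]
def proj(m,X):
    p=m["K"]@(m["R"]@np.array(X,float)+m["t"]); return p[:2]/p[2]
E
python3 - <<'E'
from h import *
im=cv2.imread("pics/top0.png");m=eyes.camera_model("top")
c=im[165:235,135:245];cv2.imwrite("pics/c.png",cv2.resize(c,None,fx=7,fy=7,interpolation=cv2.INTER_CUBIC))
hsv=cv2.cvtColor(im,cv2.COLOR_BGR2HSV)
red=((hsv[...,1]>150)&((hsv[...,0]<8)|(hsv[...,0]>172))).astype(np.uint8);red[:, :140]=0;red[:165]=0;red[235:]=0;red[:,245:]=0
r=cv2.minAreaRect(cv2.findNonZero(red));print(r,cv2.boxPoints(r))
print(np.median(im[150:240,240:250].reshape(-1,3),0),im[212,210],im[185,220])
E
```

```text
((167.4942169189453, 194.53758239746094), (34.593017578125, 21.592121124267578), 8.746161460876465) [[148.75722 202.57803]
 [152.04045 181.237  ]
 [186.23122 186.49713]
 [182.94798 207.83817]]
[114. 107.  99.] [70 76 72] [109 108  99]
```

View pics/c.png

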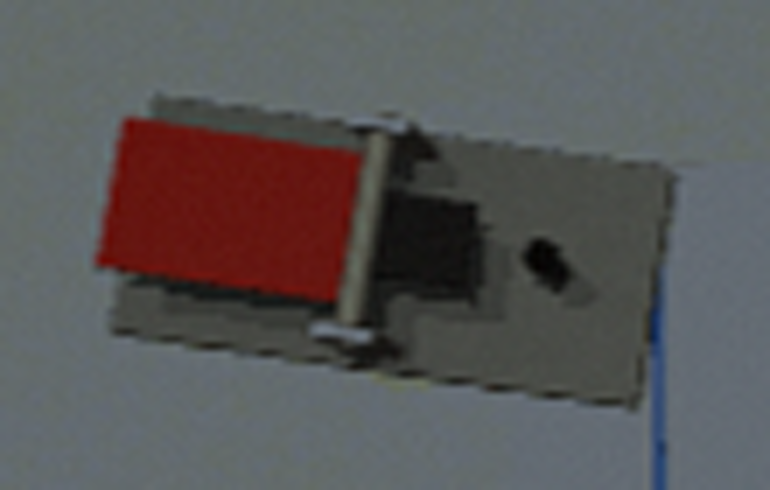

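The zoomed crop shows the base corners at (155,97), (673,172), (635,405) and (112,330). The hinge rod runs from (378,135) to (350,325), and the tail's free edge is at column 475.

```bash
python3 - <<'E'
from h import *
m=eyes.camera_model("top")
f=lambda p:(p[0]/7+134.6,p[1]/7+164.6)
P=[ray(m,f(p),8) for p in[(155,97),(673,172),(635,405),(112,330)]]
for p in P:print(p.round(1))
print([np.linalg.norm(P[i]-P[(i+1)%4]).round(1) for i in range(4)])
c=np.mean(P,0);d=(P[0]+P[3]-P[1]-P[2]);yaw=np.arctan2(-d[0],d[1]);print("c",c.round(1),"yaw",yaw)
a,b=[ray(m,f(p),63) for p in[(378,135),(350,325)]];print("pivot",((a+b)/2).round(1),a-b)
u=np.array([-np.sin(yaw),np.cos(yaw),0])
# tip from paddle red edge: fit angle
tip=f((112,193));tl=f((477,252))
for th in(0,.1,.2,.3):
    print(th,proj(m,[*(c[:2]+u[:2]*100*np.cos(th)),63+100*np.sin(th)]),tip,proj(m,[*(c[:2]-u[:2]*42*np.cos(th)),62-42*np.sin(th)]),tl)
from scipy.spatial.transform import Rotation as R
s=manip.read_state();print(R.from_quat(s["tool_rot"]).as_matrix().round(3),s["eef_pos"])
E
```

```text
[649.7 357.5   8. ]
[613.8 142.5   8. ]
[517.3 158.6   8. ]
[552.6 373.5   8. ]
[np.float64(218.0), np.float64(97.7), np.float64(217.8), np.float64(98.4)]
c [583.3 258.    8. ] yaw -0.16402744193388655
pivot [583.4 257.9  63. ] [ 75.50673385 -10.38260637   0.        ]
0 [150.92718166 192.28533695] (150.6, 192.17142857142858) [201.65285556 199.6327966 ] (202.74285714285713, 200.6)
0.1 [149.9956084  191.70415359] (150.6, 192.17142857142858) [201.85976537 199.84830399] (202.74285714285713, 200.6)
0.2 [149.41903101 191.17092913] (150.6, 192.17142857142858) [201.91421498 200.0387059 ] (202.74285714285713, 200.6)
0.3 [149.21263859 190.69247328] (150.6, 192.17142857142858) [201.81726816 200.20239831] (202.74285714285713, 200.6)
[[ 0.936  0.352 -0.001]
 [ 0.352 -0.936  0.002]
 [ 0.    -0.002 -1.   ]] [ 202.32439657 -537.80493717  252.56737098]
```

```bash
cat >> h.py <<'E'
C=np.array([583.3,258.]);YAW=-.164;U=np.array([-np.sin(YAW),np.cos(YAW)])
def go(u,ztip,side=0,yaw=np.pi/2+YAW):
    "shift (m) and turn in tool axes to put the fingertips at stand y=u, height ztip"
    from scipy.spatial.transform import Rotation as Ro
    s=manip.read_state();R=Ro.from_quat(s["tool_rot"])
    p=C+U*u+side*np.array([np.cos(YAW),np.sin(YAW)])
    T=Ro.from_matrix(np.array([[np.cos(yaw),np.sin(yaw),0],[np.sin(yaw),-np.cos(yaw),0],[0,0,-1]]))
    d=np.array([*p,ztip+22])-s["eef_pos"]
    print("t",s["t"],"shift",(R.inv().apply(d)/1000).round(4),"turn",(R.inv()*T).as_rotvec().round(3),"F",s["force"].round(1),"tip u",(U@(s["eef_pos"][:2]-C)).round(1),"z",(s["eef_pos"][2]-22).round(1),"q",s["joint_pos"].round(2))
E
R='[0.62,-0.581,0,0,0,-1.047,0]'; python3 -m crank '[[0.62,-0.581,0,0,0,-1.047,0],[0.62,-0.581,0,0,0,-1.047,0],[0.62,-0.581,0,0,0,-1.047,0],[0.62,-0.581,0,0,0,-1.047,0],[0.62,-0.581,0,0,0,-1.047,0]]' 20
python3 -c "from h import *;go(-34,230)"
```

```text
t: 0.6
eef_pos: [313.3, -312.0, 253.0]
tool_rot: [0.849, 0.529, 0.0, -0.0]
force: [0.4, -0.2, -0.5]
width: 12.5
grip_force: 0.0
t 0.6 shift [0.5981 0.0014 0.0012] turn [-0.    -0.    -0.292] F [ 0.4 -0.2 -0.5] tip u -606.4 z 231.0 q [-0.81  0.11  1.84  0.    1.19 -0.35]
```

```bash
python3 -m crank '[[0.6,0,0,0,0,-0.292,0],[0.6,0,0,0,0,-0.292,0],[0.6,0,0,0,0,-0.292,0],[0.6,0,0,0,0,-0.292,0],[0.6,0,0,0,0,-0.292,0]]'
python3 -c "from h import *;go(-34,230)"
```

```text
t: 1.1
eef_pos: [424.5, -88.1, 253.2]
tool_rot: [0.764, 0.645, -0.0, 0.0]
force: [2.2, -0.9, -0.1]
width: -0.0
grip_force: 0.0
t 1.1 shift [0.3338 0.0985 0.0012] turn [ 0.     0.    -0.005] F [ 2.2 -0.9 -0.1] tip u -367.3 z 231.2 q [-0.23  0.1   1.86 -0.    1.19 -0.06]
```

```bash
python3 -m crank '[[0.333,0.098,0,0,0,0,0],[0.333,0.098,0,0,0,0,0],[0.333,0.098,0,0,0,0,0],[0.333,0.098,0,0,0,0,0],[0.333,0.098,0,0,0,0,0]]'
python3 -c "from h import *;go(-34,150)"
```

```text
t: 1.6
eef_pos: [534.4, 136.5, 252.9]
tool_rot: [0.764, 0.645, -0.0, 0.0]
force: [0.8, -0.2, 0.6]
width: 0.0
grip_force: 0.0
t 1.6 shift [0.094  0.028  0.0809] turn [-0.     0.001 -0.004] F [ 0.8 -0.2  0.6] tip u -127.8 z 230.9 q [ 0.23  0.28  1.62 -0.    1.24  0.4 ]
```

```bash
python3 -m crank '[[0.094,0.028,0.04,0,0,0,0],[0.094,0.028,0.08,0,0,0,0],[0.094,0.028,0.08,0,0,0,0],[0.094,0.028,0.08,0,0,0,0],[0.094,0.028,0.08,0,0,0,0]]'
python3 - <<'E'
from h import *
go(-34,36)
m=eyes.camera_model("wrist");im=eyes.read_camera("wrist");cv2.imwrite("pics/w1.png",im)
for u in(-110,-70,0,100):print(u,proj(m,[*(C+U*u),60]).round())
E
```

```text
t: 2.1
eef_pos: [577.2, 222.2, 172.7]
tool_rot: [0.764, 0.645, -0.001, -0.0]
force: [0.6, 0.1, 0.8]
width: -0.4
grip_force: 0.0
t 2.1 shift [0.0025 0.0003 0.1147] turn [-0.001  0.001 -0.004] F [0.6 0.1 0.8] tip u -36.3 z 150.7 q [ 0.35  0.45  1.58 -0.    1.12  0.52]
-110 [282. 300.]
-70 [282. 254.]
0 [281. 165.]
100 [281.   9.]
```

View pics/w1.png

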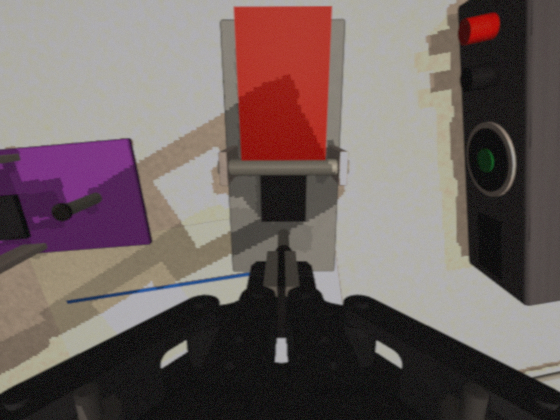

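The wrist view confirms the estimate: the hinge rod is at (283,167) against a predicted (281,165), and the tail is centred at column 283. Now I'll go down and press.

```bash
python3 -m crank '[[0.002,0,0.04,0,0,0,0],[0.002,0,0.075,0,0,0,0],[0.002,0,0.08,0,0,0,0],[0.002,0,0.085,0,0,0,0],[0.002,0,0.09,0,0,0,0]]'
python3 -c "from h import *;go(-34,36)"
python3 -m crank '[[0,0,0.005,0,0,0,0],[0,0,0.01,0,0,0,0],[0,0,0.015,0,0,0,0],[0,0,0.02,0,0,0,0],[0,0,0.024,0,0,0,0]]'
python3 - <<'E'
from h import *
go(-34,36)
cv2.imwrite("pics/w2.png",eyes.read_camera("wrist"))
E
```

```text
t: 2.65
eef_pos: [579.4, 224.4, 85.6]
tool_rot: [0.765, 0.645, 0.002, 0.001]
force: [1.0, 0.3, 0.2]
width: 0.4
grip_force: 0.0
t 2.65 shift [-0.0003 -0.0018  0.0276] turn [ 0.004 -0.002 -0.006] F [1.  0.3 0.2] tip u -33.8 z 63.6 q [ 0.35  0.53  1.68 -0.    0.93  0.52]
t: 3.15
eef_pos: [577.7, 224.3, 58.8]
tool_rot: [0.764, 0.645, -0.0, 0.0]
force: [0.3, -0.5, 2.3]
width: 0.2
grip_force: 0.9
t 3.15 shift [0.0002 0.     0.0008] turn [-0.     0.001 -0.005] F [ 0.3 -0.5  2.3] tip u -34.2 z 36.8 q [ 0.35  0.56  1.7  -0.    0.88  0.52]
```

View pics/w2.png

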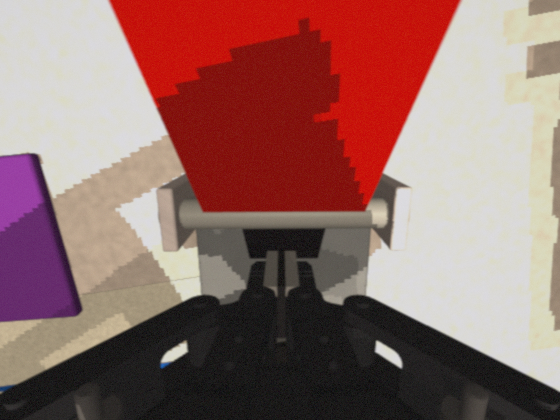

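The paddle has swung up to about 45° and the stand has not moved (rod at (283,220)). I'll press a little more, then go up and around to the green side.

```bash
python3 -m crank '[[0,0,0.003,0,0,0,0],[0,0,0.006,0,0,0,0],[0,0,-0.04,0,0,0,0],[0,0,-0.09,0,0,0,0],[0,0,-0.14,0,0,0,0]]'
python3 -m crank '[[0,0,-0.02,0,0,0,0],[0.05,0,-0.02,0,0,0,0],[0.1,0,-0.02,0,0,0,0],[0.15,0,-0.02,0,0,0,0],[0.15,0,-0.02,0,0,0,0]]'
python3 - <<'E'
from h import *
go(116,118)
cv2.imwrite("pics/s2.png",eyes.read_camera("scene")[150:300,300:480].repeat(4,0).repeat(4,1))
E
```

```text
t: 3.7
eef_pos: [577.3, 224.3, 199.9]
tool_rot: [0.764, 0.645, -0.001, -0.0]
force: [0.7, 0.4, -0.5]
width: -0.2
grip_force: 0.0
t: 4.2
eef_pos: [602.8, 378.2, 217.4]
tool_rot: [0.763, 0.647, 0.001, -0.001]
force: [0.2, -0.2, -0.3]
width: 0.1
grip_force: 0.0
t 4.2 shift [-0.0059  0.0004  0.0773] turn [-0.001 -0.002  0.   ] F [ 0.2 -0.2 -0.3] tip u 121.7 z 195.4 q [0.54 0.56 1.26 0.   1.32 0.71]
```

View pics/s2.png

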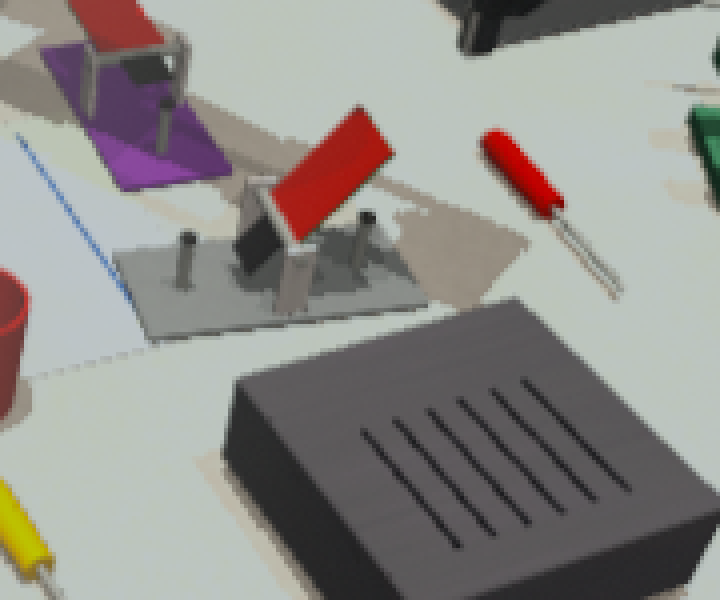

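The scene view shows the paddle standing at about 50°, with its tip at (375,125), and the stand in place. The gripper is clear, so I'll go down on the +y side and sweep toward -y.

```bash
python3 -m crank '[[0,0,0.04,0,0,0,0],[0,0,0.077,0,0,0,0],[0,0,0.077,0,0,0,0],[-0.02,0,0.077,0,0,0,0],[-0.04,0,0.077,0,0,0,0]]'
python3 -m crank '[[-0.012,0,0,0,0,0,0],[-0.024,0,0,0,0,0,0],[-0.036,0,0,0,0,0,0],[-0.048,0,0,0,0,0,0],[-0.06,0,0,0,0,0,0]]'
python3 -c "from h import *;go(-20,112)"
```

```text
t: 4.75
eef_pos: [596.9, 332.1, 143.7]
tool_rot: [0.764, 0.645, 0.001, 0.0]
force: [-0.1, -0.6, -0.2]
width: 0.4
grip_force: 0.0
t: 5.25
eef_pos: [586.4, 273.1, 143.1]
tool_rot: [0.764, 0.645, 0.001, 0.0]
force: [-0.2, 0.7, 4.7]
width: 0.2
grip_force: 0.7
t 5.25 shift [-0.0354 -0.0005  0.0091] turn [ 0.001 -0.001 -0.005] F [-0.2  0.7  4.7] tip u 15.4 z 121.1 q [0.42 0.51 1.55 0.   1.08 0.59]
```

```bash
python3 -m crank '[[-0.01,0,0.0,0,0,0,0],[-0.02,0,0.003,0,0,0,0],[-0.03,0,0.006,0,0,0,0],[-0.036,0,0.009,0,0,0,0],[-0.036,0,0.009,0,0,0,0]]'
python3 - <<'E'
from h import *
go(-41,90)
cv2.imwrite("pics/s3.png",eyes.read_camera("scene")[150:300,300:480].repeat(4,0).repeat(4,1))
E
```

```text
t: 5.75
eef_pos: [579.5, 237.0, 132.3]
tool_rot: [0.765, 0.645, -0.001, -0.0]
force: [0.2, -0.4, -0.7]
width: 0.1
grip_force: 0.0
t 5.75 shift [-0.0197  0.0004  0.0203] turn [-0.002  0.002 -0.006] F [ 0.2 -0.4 -0.7] tip u -21.3 z 110.3 q [ 0.37  0.49  1.61 -0.    1.04  0.54]
```

View pics/s3.png

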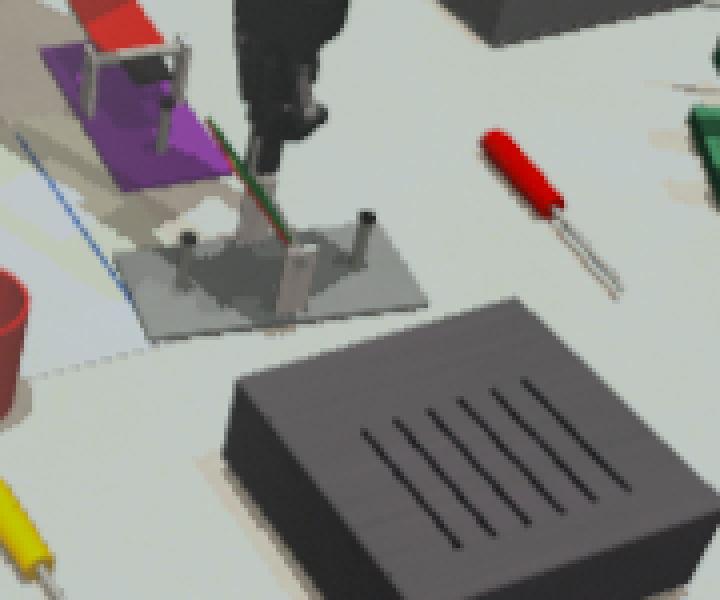

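The paddle is past upright at about 120°, with its tip at (210,120) and its green edge facing the finger. I'll keep following the arc.

```bash
python3 -m crank '[[-0.006,0,0.004,0,0,0,0],[-0.012,0,0.01,0,0,0,0],[-0.018,0,0.018,0,0,0,0],[-0.022,0,0.026,0,0,0,0],[-0.026,0,0.034,0,0,0,0]]'
python3 -c "from h import *;go(-49,63)"
```

```text
t: 6.3
eef_pos: [575.7, 212.1, 98.4]
tool_rot: [0.764, 0.645, -0.0, -0.0]
force: [0.2, 0.2, 0.3]
width: 0.3
grip_force: 0.4
t 6.3 shift [-0.0025  0.0001  0.0134] turn [-0.     0.    -0.005] F [0.2 0.2 0.3] tip u -46.5 z 76.4 q [0.33 0.51 1.68 0.   0.95 0.5 ]
```

```bash
python3 -m crank '[[-0.002,0,0.004,0,0,0,0],[-0.003,0,0.007,0,0,0,0],[-0.003,0,0.01,0,0,0,0],[-0.003,0,0.012,0,0,0,0],[-0.003,0,0.012,0,0,0,0]]'
python3 -c "from h import *;go(-49,62)"
python3 -m crank '[[0,0,0.001,0,0,0,0],[0,0,0.001,0,0,0,0]]'
python3 -c "from h import *;go(-49,62)"
```

```text
t: 6.8
eef_pos: [575.3, 209.7, 87.1]
tool_rot: [0.764, 0.645, -0.0, 0.0]
force: [0.4, -0.5, -0.1]
width: -0.3
grip_force: 0.0
t 6.8 shift [-0.     -0.      0.0031] turn [-0.     0.    -0.005] F [ 0.4 -0.5 -0.1] tip u -49.0 z 65.1 q [ 0.33  0.52  1.7  -0.    0.93  0.5 ]
t: 7.0
eef_pos: [575.5, 209.7, 86.4]
tool_rot: [0.764, 0.645, 0.0, 0.0]
force: [0.3, -1.1, -0.8]
width: 0.1
grip_force: 0.0
t 7.0 shift [-0.0001 -0.0002  0.0024] turn [ 0.    -0.    -0.005] F [ 0.3 -1.1 -0.8] tip u -48.9 z 64.4 q [ 0.33  0.52  1.7  -0.    0.92  0.5 ]
```

```bash
python3 -m crank '[[0,0,0.001,0,0,0,0],[0,0,0.001,0,0,0,0]]'
python3 -m crank '[[0,0,0.001,0,0,0,0],[0,0,0.001,0,0,0,0]]'|grep -E "eef|force"
python3 -c "from h import *;go(-49,62)"
```

```text
t: 7.2
eef_pos: [575.5, 209.7, 85.3]
tool_rot: [0.764, 0.645, 0.0, 0.0]
force: [0.2, -0.1, -0.9]
width: -0.1
grip_force: 0.1
eef_pos: [575.5, 209.6, 84.6]
force: [-0.6, -0.5, 2.6]
grip_force: 1.2
t 7.4 shift [ 0.     -0.0002  0.0006] turn [ 0.    -0.    -0.005] F [-0.6 -0.5  2.6] tip u -49.0 z 62.6 q [ 0.33  0.52  1.7  -0.    0.92  0.5 ]
```

```bash
python3 -m crank '[[0,0,0.0007,0,0,0,0],[0,0,0.0007,0,0,0,0]]'|grep -E "eef|force"
python3 -m crank '[[0,0,-0.03,0,0,0,0],[0,0,-0.08,0,0,0,0],[0.05,0,-0.13,0,0,0,0],[0.1,0,-0.15,0,0,0,0],[0.15,0,-0.15,0,0,0,0]]'
python3 -m crank '[[0.05,0,-0.02,0,0,0,0],[0.05,0,-0.02,0,0,0,0],[0.05,0,-0.02,0,0,0,0]]' >/dev/null
python3 - <<'E'
from h import *
im=eyes.read_camera("scene");cv2.imwrite("pics/s4.png",cv2.resize(im,(800,600)))
print(manip.read_state()["t"],manip.read_state()["force"])
E
```

```text
eef_pos: [575.5, 209.6, 84.5]
force: [-1.2, -0.1, 6.5]
grip_force: 3.0
t: 8.1
eef_pos: [598.4, 337.7, 234.5]
tool_rot: [0.765, 0.644, 0.003, 0.001]
force: [1.4, 0.3, -1.0]
width: -0.0
grip_force: 0.0
8.45 [ 0.89385045 -0.26599458 -0.34009614]
```

View pics/s4.png

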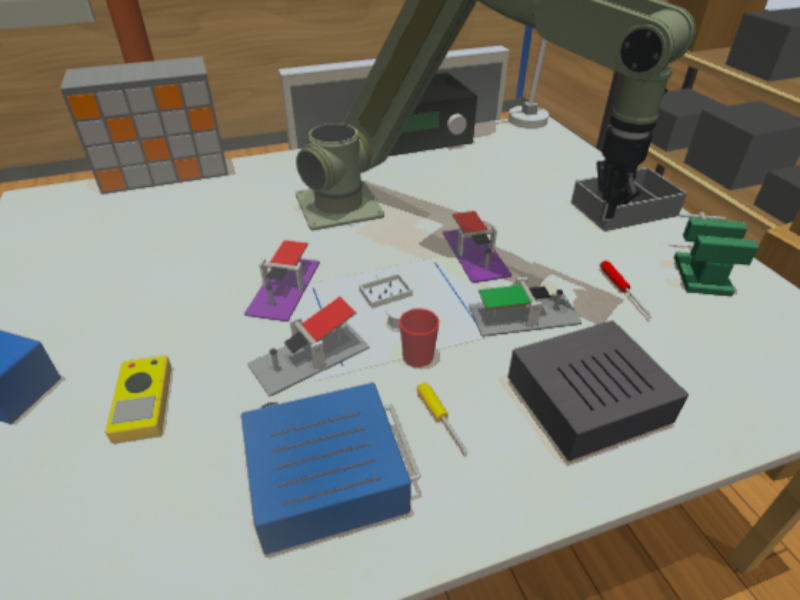

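The paddle lies green side up at (505,297). The finger met the hard stop at 62.5 mm, as expected. The radio's flag is still red and the gripper is clear, so I'm handing the job in.

```bash
python3 -c "
from rig import manip;print(manip.job_done())"
```

```text
the job is handed in; nothing more can be done
None
```

The power supply's flag is turned fully over to green and lies against its stop; the radio's flag still shows red, the stand and bystanders look unmoved in the last picture, and the job was handed in at about 8.5 s with no verdict returned.

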